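Offer an oval stone up to its bezel

TASK

Get the pendant ready for setting: first tighten the hold-down clamp on the setting fixture by turning its black wing knob clockwise (seen from above) until it clicks over. Then take the oval stone by its wooden wax stick and carry it across, clear of everything else, to offer it up to the oval bezel: hold it level and square over the bezel, long axis along long axis, about 6 mm above the rim without touching. Finish while still holding it there, so that its outline can be compared with the bezel before it is pushed home; leave the other stones, the tools and the spools where they are.

Things in the scene. Friction and masses are not known exactly. Their poses are not given: they have to be found in the camera images.
- fixture: Setting fixture, fixed: dark steel base plate 150 x 100 x 12 mm, left or right of the plier rack. Origin: centre of its underside, on the bench; x along the 150 mm side. At +40 mm along x a silver pendant with an oval bezel lies in a wooden nest 64 x 54 mm. From there its bail tongue runs to -x under a steel strap clamp (top 34 mm high), whose wing knob stands at -30 mm, 76 mm high.
- bezel_mouth (a point): Centre of the bezel's mouth in the plane of its rim, 27 mm above the bench; axes as the fixture's. The bezel is an upright oval silver wall 45 x 35 mm outside, 1.6 mm thick, 5 mm high, long axis along x, on an oval back plate 50 x 40 mm. Two 26 mm high brass pins stand 27 mm from its centre on the +x side; nothing else near is higher than the rim but clamp and knob.
- clamp_knob (a joint): Angle of the clamp's torque-limiting wing knob, rad; grows as it is turned clockwise seen from above (tighter). At 0 the wing lies along the fixture's x; starts at 0 to 0.16. From about 0.3 it resists, up to 0.15 N m; the click is the crest at 0.58. Let go short of it, it springs back; from 0.72 on it springs forward by itself and rests past 0.9. Turn it to about 1.0; stop at 1.16.
- knob_grip (a point): Point on the knob's upright axis at the height to grip, 68 mm above the bench. The wing is an upright black flat 44 mm long, 12 mm thick, from 46 to 76 mm above the bench, on a round 30 mm aluminium hub below; its long direction is the fixture's x turned clockwise by the joint angle.
- oval_stone: The bezel's stone: pale oval cabochon 40 x 30 x 10.5 mm, flat back down, a wooden wax stick stuck upright on its dome, standing in one of three places in the tray. Stick: flat-sided, 16 mm along the stone's x by 12 mm along y, from 16 to 86 mm above the stone's back. Origin: centre of the flat back; x along the long axis, z up the stick. 22 to 45 g.
- round_stone: Another stone on a like stick, round, 32 mm across; origin at the centre of its back. To be left in the tray.
- square_stone: Another stone on a like stick, rectangular, 37 x 28 mm; origin at the centre of its back. To be left in the tray.
- tray: Shallow dark wooden tray 210 x 96 mm, rim 16 mm high, grey felt floor 5 mm above the bench; fixed, on the side of the plier rack away from the fixture. Origin: centre of its underside; the three stones stand in a row along its x, 62 mm apart.
- plier_rack: Wooden rack with five mint-handled pliers straddling its rail, jaws up; fixed, between tray and fixture. 260 x 100 mm on the bench, long side along its x, pliers' tips 155 mm above the bench. Origin: centre of its underside.
- wire_spool: Loose white spool of steel wire, 68 mm across, 30 mm high. Bystander; origin at its underside.
- copper_spool: Loose white spool of copper wire, 80 mm across, 40 mm high. Bystander; origin at its underside.
- loose_pliers: Pliers with mint handles lying flat, about 135 mm long, 10 mm high. Bystander.
- bezel_pusher: Wood-handled pusher 150 mm long, 26 mm thick, lying beyond the rack. Bystander.
- bead_jar: Glass jar of beads, 56 mm across, 56 mm high. Bystander; origin at its underside.

How it is judged:
By the outcome, as a careful person would: the job done as asked, in the order asked, and still so for the second after the job is handed in, while the arm keeps its last pose, push and grip.
It also fails if it takes over 59 s, if anything falls off the work surface, if the arm or the gripper's body presses on something with over 40 N, if the wrist force passes 120 N, or if a joint passes its speed limit or range.

ROBOT

A 6-joint arm with a two-finger parallel gripper is mounted at the origin on the work surface. World frame = base frame: x ahead of the robot, y to its left, z up, the work surface at z = 0. Lengths are in m, angles in rad, forces in N, time in s.
With the tool pointing down it reaches from about 0.375 to 0.75 m from the base axis. Payload 9 kg.
Tool frame: the origin (TCP) lies at the very end of the fingers, on their centre line; the grasp point (between the pads) lies 19 mm behind it; z points along the fingers, y is the direction in which the jaws open and shut (so a half turn about z gives the same grasp; the last joint's range is limited). The gripper opens to 85 mm and grips with 20 to 120 N. Pads are 22 mm wide; open, the fingers measure 114 mm over their backs; the gripper's body (76 mm by 85 mm) begins 54 mm behind the grasp point. The pads swing forward as they close: fully open they stand 13 mm farther back than shut.
Start: joints at [1.047, 0.104, 0.097, 1.564, 0, 1.353], TCP at [0.181, 0.572, 0.231] pointing down, gripper open.
Joint ranges: [-2.99, 2.99], [-0.84, 1.86], [-1.1, 1.16], [-1.84, 2.11], [-1.51, 1.56], [-3.14, 3.14]. Speed limits (rad/s): [2.22, 2.22, 2.57, 3.14, 3.14, 3.14].

INTERFACE

Orientations are given as a unit quaternion [w, x, y, z].
In Python, from bench import * gives the robot as it stands.
- The arm moves only by the tool move_arm, never from a script. Its argument "commands" is a list of rows, each an object of numbers: "x", "y", "z": the shift along the tool's x, y, z normalised to -1 to 1, where 1 is 800 mm; "yaw": the turn about the tool's z normalised to -1 to 1, where 1 is 2 rad; "jaw": the opening, from -1 (shut) to 1 (fully open). A call has 1 to 8 rows; each row is the pose to reach, as a shift and turn from the pose commanded when the call began, along the tool's axes at that moment; what a row does not reach only later rows make up. A row lasts 1/12 s, in which the tool goes at most 41.7 mm and 7.16 degrees, less where a joint would pass 70% of its speed; a pose out of reach is approached as far as the arm can. A call with a number of a shift or a turn outside -1 to 1 is refused whole. A call with a gripper value outside its range is refused whole. The fingers move at their own pace and stop on an object; the grip force is fixed at half the most. Time passes only in rows, so rows that repeat a pose let the fingers close. It gives the time, the measured TCP pose, the force and the opening at its end, in the units of the state.
- read_state(): the state, without advancing time (a new reading comes with each control period).
- capture(name): name is "scene" or "top" or "wrist"; returns a dict with "img" (480x640x3 uint8, red, green, blue), "z_map" (480x640 float32, m along the optical axis (not along the pixel's ray), 0 where there is no reading), "K" (3x3 intrinsics, pixels), "distortion" ([k1, k2, p1, p2, k3] as OpenCV has them; the pictures are not rectified), "position" and "rotation" of the camera in the world; the wrist camera has in their place "mount" (4x4, takes a point from camera to tool coordinates, whose origin is the TCP and whose axes are the flange's). Camera axes: x right, y down, z forward; pixel columns grow to the right and rows downward; lengths in m; the calibration is good to about 2 mm. A picture is of the moment at which its call begins: read the wrist's pose just before it.
- sign_off(): hands the job in, once; it reports no verdict.
The state is a dict: "t": time; "joint_pos": joint angles; "dq": joint speeds; "tau": joint torques, N m; "ee_pos": TCP position; "ee_rot": TCP orientation; "ft_force": force on the tool from outside, world axes, zero at the start; "ft_torque": the same for the moment, N m; "grip_width": opening from 0.0 (shut) to 1.0 (fully open).
Only numpy, scipy, OpenCV 4.12 (cv2) and the standard library are available. Lean on these libraries where they do the work, as an engineer would, in place of code of your own. Each camera call takes 0.05 s, during which the arm holds its last target. There are 200 camera calls.

## Working session

There is one attempt and no reset: what is moved stays moved. The work goes in short steps, Python scripts to look and compute and a tool call to move; the robot and the scene stay as the last step left them, time stands still between calls to the robot, and variables do not carry over. Pictures are saved under pics/ and viewed, about 8 in all and at most 12, crops included, and the job is handed in when it is done.

Besides the shell and the picture viewer there is one more tool, called after "Emit:" by a JSON object that holds its "name" and its "arguments", one argument or row to a line. move_arm: Moves the arm, as the interface text tells. Its arguments: {"type":"object","properties":{"commands":{"type":"array"}},"required":["commands"]}

```bash
mkdir -p pics
cat > h.py <<'E'
from bench import *
import numpy as np, cv2, pickle
from scipy.spatial.transform import Rotation as R
def grab(n,f):
    s=read_state(); c=capture(n); c['s']=s
    pickle.dump(c,open(f'pics/{f}.pkl','wb')); cv2.imwrite(f'pics/{f}.png',c['img'][:,:,::-1]); return c
def load(f): return pickle.load(open(f'pics/{f}.pkl','rb'))
def pose(c):
    if 'mount' in c:
        s=c['s'];q=s['ee_rot'];T=np.eye(4);T[:3,:3]=R.from_quat([q[1],q[2],q[3],q[0]]).as_matrix();T[:3,3]=s['ee_pos']
        T=T@np.array(c['mount']);return T[:3,:3],T[:3,3]
    return np.array(c['rotation']),np.array(c['position'])
def cloud(c):
    r,p=pose(c);z=c['z_map'];v,u=np.mgrid[:480,:640]
    n=cv2.undistortPoints(np.stack([u,v],-1).reshape(-1,1,2).astype(np.float32),np.array(c['K']),np.array(c['distortion'])).reshape(480,640,2)
    P=np.concatenate([n*z[...,None],z[...,None]],-1)
    W=P@r.T+p; W[z==0]=np.nan; return W
def project(c,X):
    r,p=pose(c);Y=(np.atleast_2d(X)-p)@r
    return cv2.projectPoints(Y,np.zeros(3),np.zeros(3),np.array(c['K']),np.array(c['distortion']))[0].reshape(-1,2)
def plane(c,uv,h):
    r,p=pose(c);n=cv2.undistortPoints(np.float32(uv).reshape(-1,1,2),np.array(c['K']),np.array(c['distortion'])).reshape(-1,2)
    d=np.c_[n,np.ones(len(n))]@r.T; return p+d*((h-p[2])/d[:,2])[:,None]
E
python3 - <<'E'
from h import *
a=grab('top','top0');b=grab('scene','sc0')
for c in(a,b): print(np.round(c['position'],3),np.round(c['rotation'],3).tolist(),np.round(c['K'],1).tolist())
print(read_state())
cv2.imwrite('pics/both.png',cv2.resize(np.vstack([a['img'],b['img']])[:,:,::-1],(400,600)))
E
```

```text
[ 4.350e-01 -1.000e-03  1.177e+00] [-0.035, 0.708, -0.705, 0.025] [[461.2, 0.0, 322.4], [0.0, 461.2, 238.5], [0.0, 0.0, 1.0]]
[0.942 0.667 1.106] [-0.086, 0.243, 0.918, -0.301] [[517.4, 0.0, 315.1], [0.0, 517.4, 246.7], [0.0, 0.0, 1.0]]
{'t': 0.1, 'joint_pos': array([1.04733098e+00, 1.04593752e-01, 9.65755452e-02, 1.56391675e+00,
       1.38200166e-05, 1.35310019e+00]), 'dq': array([ 0.0003474 , -0.00061293,  0.0033089 ,  0.0011232 ,  0.00077432,
       -0.00083042]), 'tau': array([ 6.40026585e-03, -5.58207214e+01,  5.04718065e+01,  1.30528191e-02,
       -2.72620200e-04, -1.91671046e-05]), 'ee_pos': array([0.1804519 , 0.5719165 , 0.23064262]), 'ee_rot': array([-2.12622768e-04,  1.52289696e-01,  9.88335735e-01, -5.28167144e-04]), 'ft_force': array([-0.44887081,  0.83226592,  0.11492066]), 'ft_torque': array([0.01727125, 0.03647347, 0.04173898]), 'grip_width': 0.9988514062504978}
```

View pics/top0.png

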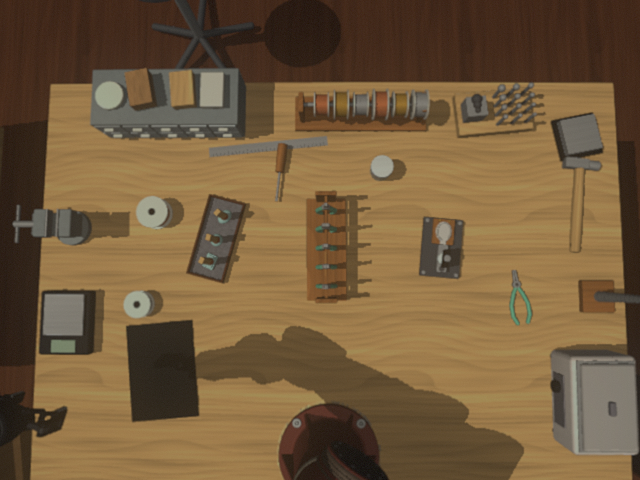

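View pics/sc0.png

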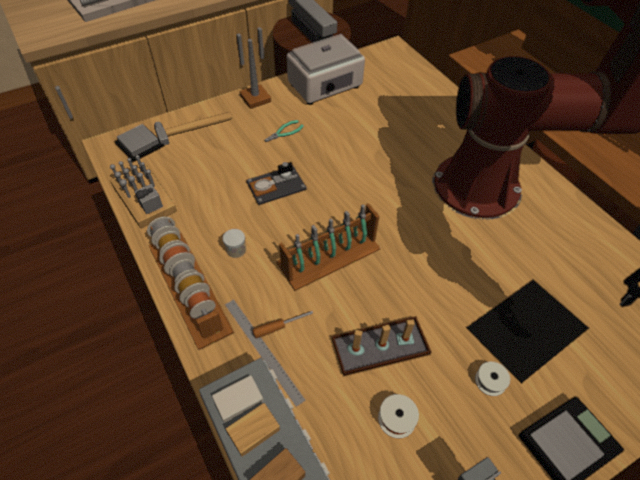

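The top view shows the tray at about (218,238), the rack at (328,247), the fixture at (442,248) with its bezel on the far side at (443,232) and the knob at (446,256). The scene view shows three sticks in the tray. "rotation" is a quaternion, so I'll fix that helper and then zoom in.

```bash
python3 - <<'E'
s=open('h.py').read().replace("return np.array(c['rotation']),np","return Q(c['rotation']),np").replace("def pose(c)","def Q(q): return R.from_quat([q[1],q[2],q[3],q[0]]).as_matrix()\ndef pose(c)")
open('h.py','w').write(s)
E
python3 - <<'E'
from h import *
a=load('top0');b=load('sc0')
cr=lambda c,x,y,w,h:cv2.resize(c['img'][y:y+h,x:x+w,::-1],(400,300),interpolation=cv2.INTER_CUBIC)
cv2.imwrite('pics/m.png',np.vstack([np.hstack([cr(a,158,186,120,90+12),cr(a,392,205,100,75)]),np.hstack([cr(b,320,300,120,90),cr(b,230,150,100,75)])]))
W=cloud(a)
for u,v in [(60,350),(400,350),(442,216),(426,270),(218,238),(241,206),(446,256),(443,232),(382,165),(328,247)]: print(u,v,np.round(W[v,u],4))
for h,m in [(0.012,'plate'),]:
    M=(abs(W[...,2]-.012)<.006)&(np.mgrid[:480,:640][1]>410)&(np.mgrid[:480,:640][1]<475)&(np.mgrid[:480,:640][0]>205)&(np.mgrid[:480,:640][0]<290)
    print(M.sum())
E
```

```text
60 350 [0.2518 0.6644 0.0331]
400 350 [ 0.2532 -0.1804 -0.0012]
442 216 [ 0.5925 -0.2914 -0.0012]
426 270 [ 0.4537 -0.2451  0.0139]
218 238 [0.5324 0.279  0.0209]
241 206 [0.6161 0.2247 0.0079]
446 256 [ 0.4859 -0.279   0.0805]
443 232 [ 0.5485 -0.2865  0.0257]
382 165 [ 0.7111 -0.1316  0.0572]
328 247 [0.503  0.0009 0.1353]
1549
```

View pics/m.png

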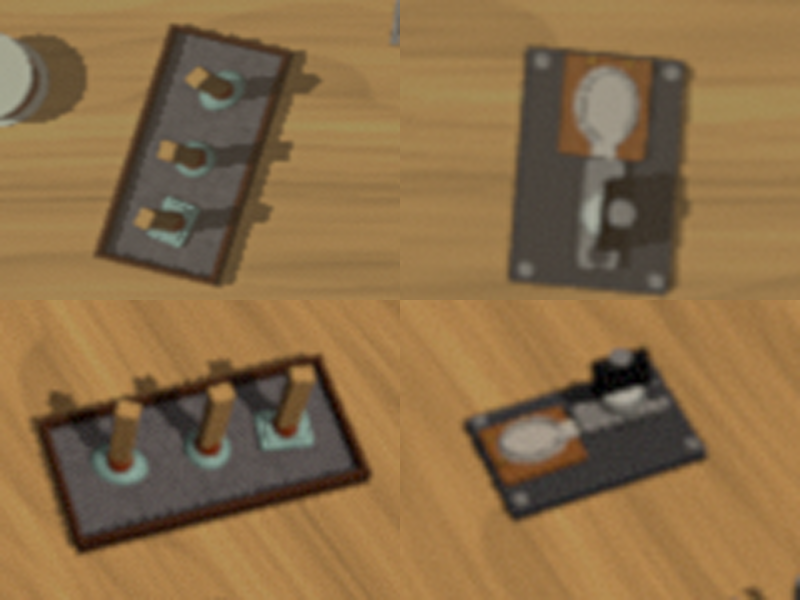

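The oval stone is at the far (+x) end of the tray, at about px (222,213) in the top view. The round one is in the middle and the square one near. The fixture's +x (bezel side) points roughly along world +x.

```bash
cat >> h.py <<'E'
def go(x,y,z,phi=None,s=None):
    """row numbers for TCP world target; phi = world angle of tool y (mod pi)"""
    s=s or read_state();r=Q(s['ee_rot']);d=r.T@(np.array([x,y,z])-s['ee_pos'])/.8
    cur=np.arctan2(r[1,1],r[0,1]); out=[round(float(k),4) for k in d]
    # tool z down: positive turn about tool z lowers world angle
    for k in ([] if phi is None else [0,1]):
        e=(phi+k*np.pi-cur+np.pi)%(2*np.pi)-np.pi; out.append(('yaw',round(float(-e/2),4)))
    return out
E
python3 - <<'E'
from h import *
a=load('top0')
P=plane(a,[(423.75,216.75),(463.75,220.75),(459,278.25),(419.5,275)],.012);print(np.round(P,3),P.mean(0))
e=(P[0]+P[1]-P[2]-P[3])[:2];f=(P[0]+P[3]-P[1]-P[2])[:2];print(np.degrees(np.arctan2(e[1],e[0])),np.linalg.norm(e)/2,np.linalg.norm(f)/2)
s=plane(a,[(158+217*.3,186+90*.34),(158+187*.3,186+157*.34),(158+173*.3,186+222*.34)],.008);print(s)
c=capture('wrist');print(np.round(c['mount'],4).tolist(),np.round(c['K'],1).tolist())
st=read_state();print(st['ee_pos'],Q(st['ee_rot']).round(3).tolist()); print(go(.45,.30,.30,np.pi/2))
E
```

```text
[[ 0.589 -0.242  0.012]
 [ 0.579 -0.343  0.012]
 [ 0.433 -0.328  0.012]
 [ 0.441 -0.229  0.012]] [ 0.51046566 -0.28548621  0.012     ]
-5.429765244177164 0.14711278017148635 0.10054504653851701
[[0.58859414 0.27025464 0.008     ]
 [0.52993929 0.29206954 0.008     ]
 [0.47349135 0.30150871 0.008     ]]
[[0.0002, -0.9455, -0.3257, 0.0834], [1.0, 0.0001, 0.0004, 0.0001], [-0.0004, -0.3257, 0.9455, -0.1434], [0.0, 0.0, 0.0, 1.0]] [[350.4, 0.0, 322.0], [0.0, 350.4, 239.4], [0.0, 0.0, 1.0]]
[0.18048082 0.57194382 0.23070055] [[-0.954, 0.301, -0.001], [0.301, 0.954, -0.001], [0.0, -0.001, -1.0]]
[-0.4236, -0.2228, -0.0865, ('yaw', -0.1529), ('yaw', 1.4179)]
```

```bash
python3 -c "
from h import *
print(go(.56,.275,.22,np.pi/2))"
```

```text
[-0.5641, -0.2111, 0.0135, ('yaw', -0.1529), ('yaw', 1.4179)]
```

Emit:
{"name": "move_arm", "arguments": {
  "commands": [
    {"x":-0.564,"y":-0.211,"z":0.013,"yaw":-0.153,"jaw":1},
    {"x":-0.564,"y":-0.211,"z":0.013,"yaw":-0.153,"jaw":1},
    {"x":-0.564,"y":-0.211,"z":0.013,"yaw":-0.153,"jaw":1},
    {"x":-0.564,"y":-0.211,"z":0.013,"yaw":-0.153,"jaw":1},
    {"x":-0.564,"y":-0.211,"z":0.013,"yaw":-0.153,"jaw":1},
    {"x":-0.564,"y":-0.211,"z":0.013,"yaw":-0.153,"jaw":1},
    {"x":-0.564,"y":-0.211,"z":0.013,"yaw":-0.153,"jaw":1},
    {"x":-0.564,"y":-0.211,"z":0.013,"yaw":-0.153,"jaw":1}
  ]
}}

```text
t: 0.82
ee_pos: [0.4397, 0.369, 0.2241]
ee_rot: [-0.0, -0.0, 1.0, 0.0]
ft_force: [-0.9, 1.9, 0.7]
grip_width: 0.999
```

Emit:
{"name": "move_arm", "arguments": {
  "commands": [
    {"x":-0.2,"y":0,"z":0},
    {"x":0,"y":0,"z":0}
  ]
}}

```text
invalid input at $.commands[0]: expected keys x, y, z, yaw, jaw
```

```bash
python3 -c "
from h import *
print(go(.56,.275,.22,np.pi/2))"
```

```text
[-0.1504, -0.1175, 0.0051, ('yaw', 0.0001), ('yaw', -1.5707)]
```

Emit:
{"name": "move_arm", "arguments": {
  "commands": [
    {"x":-0.15,"y":-0.117,"z":0.005,"yaw":0,"jaw":1},
    {"x":-0.15,"y":-0.117,"z":0.005,"yaw":0,"jaw":1},
    {"x":-0.15,"y":-0.117,"z":0.005,"yaw":0,"jaw":1},
    {"x":-0.15,"y":-0.117,"z":0.005,"yaw":0,"jaw":1},
    {"x":-0.15,"y":-0.117,"z":0.005,"yaw":0,"jaw":1},
    {"x":-0.15,"y":-0.117,"z":0.005,"yaw":0,"jaw":1}
  ]
}}

```text
t: 1.32
ee_pos: [0.5592, 0.2757, 0.2194]
ee_rot: [-0.001, 0.001, 1.0, -0.0]
ft_force: [-0.5, 1.0, -0.1]
grip_width: 1.001
```

```bash
python3 -c "
from h import *
c=grab('wrist','w1');print(c['s']['ee_pos'],c['s']['ee_rot'])"
```

```text
[0.55919875 0.2757229  0.21941902] [-6.70741657e-04  1.21063733e-03  9.99999040e-01 -7.32659092e-05]
```

View pics/w1.png

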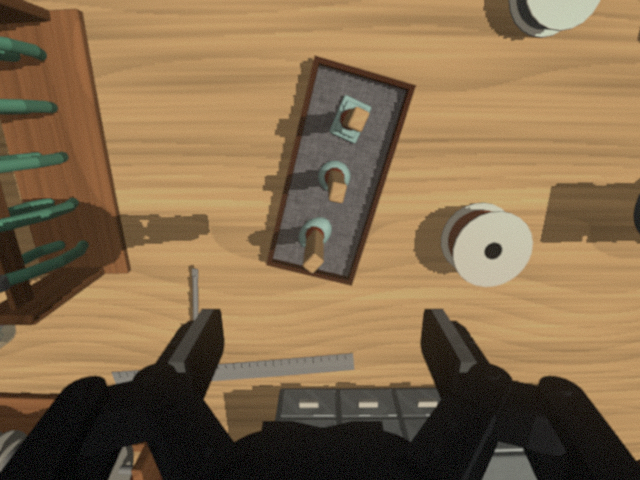

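The wrist view shows the oval stone's stick top at about (314,261) and its oval at (316,231). The round stone is at (335,178) and the square one at (352,118). I'll measure them from depth.

```bash
cat > meas.py <<'E'
from h import *
def sticktop(c,x,y,rad=.03,zr=(.078,.1)):
    W=cloud(c);M=(np.hypot(W[...,0]-x,W[...,1]-y)<rad)&(W[...,2]>zr[0])&(W[...,2]<zr[1])
    P=W[M]
    if len(P)<5: print('few',len(P));return
    h=np.percentile(P[:,2],80);Pt=P[P[:,2]>h-.004];print('top n',len(Pt),Pt.mean(0).round(4),cv2.minAreaRect((Pt[:,:2]*1000).astype(np.float32)))
def stone(c,x,y,h,rad=.035):
    hsv=cv2.cvtColor(c['img'],cv2.COLOR_RGB2HSV);W=cloud(c)
    M=(hsv[...,0]>70)&(hsv[...,0]<100)&(hsv[...,1]>35)&(np.hypot(W[...,0]-x,W[...,1]-y)<rad)
    v,u=np.nonzero(M);X=plane(c,np.c_[u,v],h)[:,:2]*1000
    hull=cv2.convexHull(X.astype(np.float32));print('stone n',len(X),cv2.minAreaRect(hull),cv2.fitEllipse(hull) if len(hull)>5 else '', 'zmed',np.nanmedian(W[M][:,2]))
    return M
if __name__=='__main__':
    c=load('w1')
    for x,y in [(.589,.27),(.53,.287),(.473,.302)]: sticktop(c,x,y);stone(c,x,y,.008)
E
python3 meas.py; python3 -c "
from h import *
print(go(.50,-.285,.24,np.pi/2))"
```

```text
top n 257 [0.5893 0.2675 0.0915] ((589.7796630859375, 267.34918212890625), (11.653153419494629, 15.946481704711914), 46.80303955078125)
stone n 122 ((586.353271484375, 269.0680847167969), (22.801998138427734, 30.345443725585938), 2.5021190643310547) ((589.3658447265625, 269.0968933105469), (26.985488891601562, 33.86723709106445), 49.661354064941406) zmed 0.012759906398644077
top n 302 [0.5297 0.2872 0.0915] ((530.1555786132812, 287.2660827636719), (11.820849418640137, 16.22133445739746), 77.31380462646484)
stone n 1098 ((793.14453125, 361.58648681640625), (345.977294921875, 474.2150573730469), 70.15727233886719) ((813.901611328125, 291.8896484375), (406.4925537109375, 603.0338745117188), 100.78020477294922) zmed 0.3068487170813745
top n 351 [0.4754 0.302  0.0916] ((475.5404052734375, 302.2165222167969), (12.025782585144043, 15.508014678955078), 63.575401306152344)
stone n 279 ((475.4041442871094, 302.52117919921875), (26.877859115600586, 36.302547454833984), 65.63557434082031) ((475.1790771484375, 302.9432373046875), (36.691192626953125, 40.660118103027344), 72.56497192382812) zmed 0.012784483726721974
[0.0724, -0.7022, -0.0252, ('yaw', -0.0004), ('yaw', 1.5704)]
```

The stick tops fit the known 12 x 16 mm. The oval's stick is at (0.5897, 0.2674), with its 12 mm axis at 46.8°. The ellipse fit agrees. Next I'll go to the fixture.

Emit:
{"name": "move_arm", "arguments": {
  "commands": [
    {"x":0.072,"y":-0.702,"z":-0.01,"yaw":0,"jaw":1},
    {"x":0.072,"y":-0.702,"z":-0.01,"yaw":0,"jaw":1},
    {"x":0.072,"y":-0.702,"z":-0.01,"yaw":0,"jaw":1},
    {"x":0.072,"y":-0.702,"z":-0.01,"yaw":0,"jaw":1},
    {"x":0.072,"y":-0.702,"z":-0.01,"yaw":0,"jaw":1},
    {"x":0.072,"y":-0.702,"z":-0.01,"yaw":0,"jaw":1},
    {"x":0.072,"y":-0.702,"z":-0.01,"yaw":0,"jaw":1},
    {"x":0.072,"y":-0.702,"z":-0.01,"yaw":0,"jaw":1}
  ]
}}

```text
t: 2.03
ee_pos: [0.5237, -0.0548, 0.2254]
ee_rot: [0.0, -0.001, 1.0, 0.0]
ft_force: [1.4, 0.4, -0.2]
grip_width: 0.999
```

```bash
python3 -c "
from h import *
print(read_state()['ee_pos'],go(.50,-.285,.20,np.pi/2))"
```

```text
[ 0.52370361 -0.05477271  0.22536749] [0.0304, -0.2877, 0.0317, ('yaw', 0.0012), ('yaw', -1.5696)]
```

Emit:
{"name": "move_arm", "arguments": {
  "commands": [
    {"x":0.03,"y":-0.288,"z":0,"yaw":0,"jaw":1},
    {"x":0.03,"y":-0.288,"z":0,"yaw":0,"jaw":1},
    {"x":0.03,"y":-0.288,"z":0,"yaw":0,"jaw":1},
    {"x":0.03,"y":-0.288,"z":0,"yaw":0,"jaw":1},
    {"x":0.03,"y":-0.288,"z":0.03,"yaw":0,"jaw":0.7},
    {"x":0.03,"y":-0.288,"z":0.03,"yaw":0,"jaw":0.7},
    {"x":0.03,"y":-0.288,"z":0.03,"yaw":0,"jaw":0.7},
    {"x":0.03,"y":-0.288,"z":0.03,"yaw":0,"jaw":0.7}
  ]
}}

```text
t: 2.7
ee_pos: [0.5002, -0.2844, 0.2002]
ee_rot: [-0.001, 0.0, 1.0, 0.001]
ft_force: [0.0, 0.3, -0.3]
grip_width: 0.852
```

```bash
python3 -c "
from h import *
c=grab('wrist','w2');print(c['s']['ee_pos'],c['s']['ee_rot'],c['s']['grip_width'])"
```

```text
[ 0.50020869 -0.28444684  0.20017306] [-5.01331037e-04  2.39626499e-04  9.99999574e-01  7.36883541e-04] 0.8519744769292411
```

View pics/w2.png

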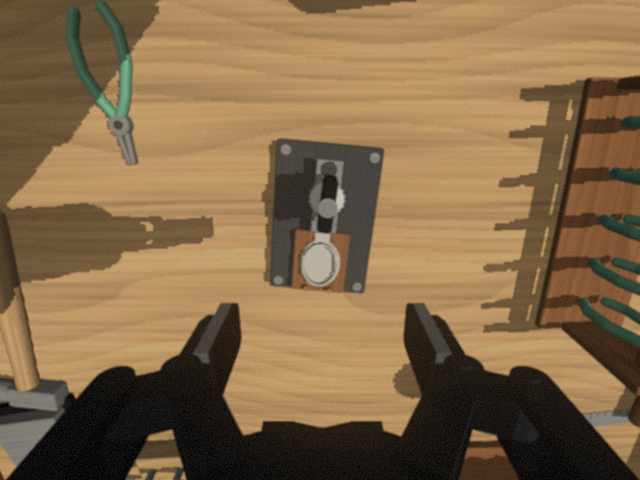

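The view shows the plate corners at about (279,140), (383,150), (363,292) and (271,286). The wing knob is at (328,195), nearly along fixture x, and the bezel at (320,263).

```bash
cat > fix.py <<'E'
from h import *
import sys
def rep(n,P,ell=False):
    H=cv2.convexHull((P[:,:2]*1000).astype(np.float32)); print(n,len(P),np.round(P[:,2].mean(),4),cv2.minAreaRect(H),cv2.fitEllipse(H) if ell else '')
c=load(sys.argv[1]);W=cloud(c);g=cv2.cvtColor(c['img'],cv2.COLOR_RGB2HSV)
box=(abs(W[...,0]-.51)<.09)&(abs(W[...,1]+.285)<.07)
k=np.ones((3,3),np.uint8)
m=cv2.morphologyEx((box&(W[...,2]>.0075)).astype(np.uint8),cv2.MORPH_OPEN,k)>0
rep('all>7.5mm',W[m&(W[...,2]<.02)])
k1=W[box&(W[...,2]>.068)];rep('wing',k1)
d=k1[:,:2]-k1[:,:2].mean(0);w,v=np.linalg.eigh(d.T@d);print('wing pca',np.degrees(np.arctan2(v[1,1],v[0,1])),k1.mean(0))
px=np.argwhere(box&(W[...,2]>.024)&(W[...,2]<.030)&(W[...,0]>.515));P=W[px[:,0],px[:,1]];rep('rim',P,True)
b=W[box&(W[...,2]<.004)];print('bench z',np.median(b[:,2]))
v=W[m&(W[...,2]<.016)&(W[...,2]>.009)][:,2];print('plate z',np.median(v))
# brightness-based bezel outline, projected on rim height
M=(g[...,1]<60)&(g[...,2]>110)&box&(W[...,0]>.515)
vv,uu=np.nonzero(M);rep('silver',plane(c,np.c_[uu,vv],.024),True)
E
python3 fix.py w2
```

```text
all>7.5mm 9853 0.013 ((511.9708251953125, -282.8219909667969), (99.53205108642578, 150.40321350097656), 84.86074829101562) 
wing 52335 0.2682 ((487.05194091796875, -284.7483825683594), (53.97012710571289, 138.96144104003906), 0.07400056719779968) 
wing pca 90.01556556328201 [ 0.49112036 -0.28452272  0.26824772]
rim 412 0.0266 ((548.8131103515625, -287.55926513671875), (67.0326919555664, 36.44258499145508), 0.7223085165023804) ((550.9776000976562, -287.16217041015625), (36.975704193115234, 82.78994750976562), 83.72444152832031)
bench z 0.0008152935920861526
plate z 0.012828861316452222
silver 1653 0.024 ((546.6857299804688, -285.95068359375), (88.04457092285156, 61.43254089355469), 84.39479064941406) ((557.3577880859375, -285.3925476074219), (82.00935363769531, 96.12132263183594), 12.403824806213379)
```

```bash
sed -i "s/(W\[...,2\]>.068)/(W[...,2]>.068)\&(W[...,2]<.085)/; s/(W\[...,0\]>.515));P/(W[...,0]>.53)\&(g[...,1]<60));P/" fix.py; sed -i '/^M=/,$d' fix.py; python3 fix.py w2 | tail -5
python3 -c "
from h import *
c=load('w2');i=c['img'][120:310,250:400,::-1];cv2.imwrite('pics/w2c.png',cv2.resize(i,None,fx=3.1,fy=3.1,interpolation=cv2.INTER_CUBIC))
t=np.radians(-5.14);ex=np.array([np.cos(t),np.sin(t)]);
for k,h in((-30,.076),(-30,.068),(40,.027)):
  p=np.r_[np.array([.5120,-.2828])+k/1000*ex,h];print(p,project(c,p))
"
```

```text
wing 878 0.077 ((482.0129699707031, -280.64447021484375), (15.009383201599121, 43.87612533569336), 86.93290710449219) 
wing pca 172.187609682992 [ 0.48075671 -0.280574    0.0770309 ]
rim 344 0.0266 ((551.8338623046875, -287.5234680175781), (43.602378845214844, 36.43096160888672), 0.8130295276641846) ((551.3007202148438, -287.10638427734375), (37.46949768066406, 44.939334869384766), 82.96309661865234)
bench z 0.0008152935920861526
plate z 0.012828861316452222
[ 0.48212064 -0.28011231  0.076     ] [[327.22679077 207.11658394]]
[ 0.48212064 -0.28011231  0.068     ] [[327.0678535  204.75554376]]
[ 0.55183915 -0.28638359  0.027     ] [[319.70157757 264.64663084]]
```

View pics/w2c.png

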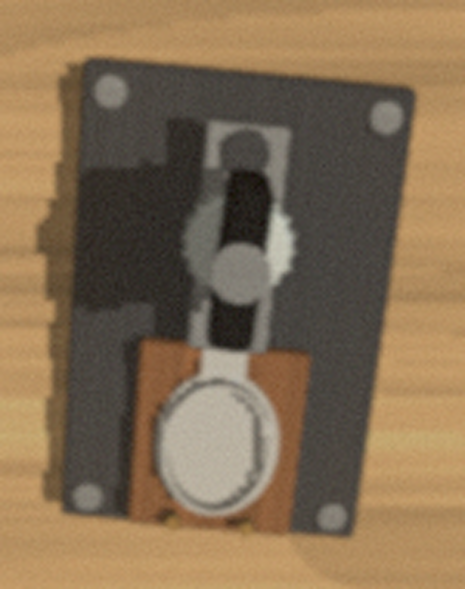

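The knob cap at full-frame (327.4,207.7) matches the prediction to within 1 px. The wing is 2.7° clockwise of fixture x. The rim ellipse centre (551.3,-287.1) and the plate-derived centre (551.8,-286.4) agree to within 1 mm.

```bash
python3 -c "
from h import *
s=read_state();print(s['joint_pos'].round(3));print(go(.4821,-.2803,.09,np.radians(82.2)),go(.4821,-.2803,.051,np.radians(82.2)))"
```

```text
[-7.430e-01  2.600e-02 -3.900e-02  1.507e+00  1.000e-03 -7.440e-01]
[0.0232, 0.0042, 0.1387, ('yaw', 0.0685), ('yaw', -1.5023)] [0.0232, 0.0041, 0.1875, ('yaw', 0.0685), ('yaw', -1.5023)]
```

Emit:
{"name": "move_arm", "arguments": {
  "commands": [
    {"x":0.0232,"y":0.0042,"z":0.05,"yaw":0.0685,"jaw":0},
    {"x":0.0232,"y":0.0042,"z":0.1,"yaw":0.0685,"jaw":0},
    {"x":0.0232,"y":0.0042,"z":0.13,"yaw":0.0685,"jaw":0},
    {"x":0.0232,"y":0.0042,"z":0.15,"yaw":0.0685,"jaw":0},
    {"x":0.0232,"y":0.0042,"z":0.17,"yaw":0.0685,"jaw":0},
    {"x":0.0232,"y":0.0042,"z":0.186,"yaw":0.0685,"jaw":0},
    {"x":0.0232,"y":0.0042,"z":0.186,"yaw":0.0685,"jaw":0},
    {"x":0.0232,"y":0.0042,"z":0.186,"yaw":0.0685,"jaw":0}
  ]
}}

```text
t: 3.42
ee_pos: [0.4824, -0.2805, 0.0525]
ee_rot: [-0.0, 0.068, 0.998, 0.0]
ft_force: [0.6, -0.2, -0.6]
grip_width: 0.498
```

```bash
python3 -c "
from h import *
s=read_state();print(s['ft_force'],s['ft_torque']);print(go(.4821,-.2803,.051,np.radians(82.2)))"
```

```text
[ 0.55454551 -0.19886409 -0.57123046] [-0.02761553  0.01258725 -0.01809439]
[0.0004, 0.0002, 0.0019, ('yaw', 0.0004), ('yaw', -1.5704)]
```

Close on the wing.

Emit:
{"name": "move_arm", "arguments": {
  "commands": [
    {"x":0,"y":0,"z":0,"yaw":0,"jaw":-0.5},
    {"x":0,"y":0,"z":0,"yaw":0,"jaw":-1},
    {"x":0,"y":0,"z":0,"yaw":0,"jaw":-1},
    {"x":0,"y":0,"z":0,"yaw":0,"jaw":-1},
    {"x":0,"y":0,"z":0,"yaw":0,"jaw":-1},
    {"x":0,"y":0,"z":0,"yaw":0,"jaw":-1}
  ]
}}

```text
t: 3.92
ee_pos: [0.4831, -0.2808, 0.0538]
ee_rot: [0.001, 0.068, 0.998, 0.001]
ft_force: [0.0, 7.4, 8.8]
grip_width: 0.126
```

Emit:
{"name": "move_arm", "arguments": {
  "commands": [
    {"x":0,"y":0,"z":0,"yaw":0.05,"jaw":-1},
    {"x":0,"y":0,"z":0,"yaw":0.1,"jaw":-1},
    {"x":0,"y":0,"z":0,"yaw":0.15,"jaw":-1},
    {"x":0,"y":0,"z":0,"yaw":0.2,"jaw":-1},
    {"x":0,"y":0,"z":0,"yaw":0.24,"jaw":-1},
    {"x":0,"y":0,"z":0,"yaw":0.28,"jaw":-1},
    {"x":0,"y":0,"z":0,"yaw":0.32,"jaw":-1},
    {"x":0,"y":0,"z":0,"yaw":0.36,"jaw":-1}
  ]
}}

```text
t: 4.58
ee_pos: [0.4826, -0.2816, 0.0539]
ee_rot: [0.001, 0.417, 0.909, 0.0]
ft_force: [-3.2, 5.5, 8.2]
grip_width: 0.121
```

```bash
python3 -c "
from h import *
s=read_state();print(s['ft_force'],s['ft_torque'],s['joint_pos'].round(3));print(go(.4821,-.2803,.051,np.radians(-5.14+90-57.3)))"
```

```text
[-3.23302978  5.53099559  8.23339965] [ 0.79028941  0.71464176 -0.1235695 ] [-0.763  0.024 -0.31   1.236  0.     0.098]
[0.0016, 0.0006, 0.0036, ('yaw', 0.1146), ('yaw', -1.4562)]
```

Emit:
{"name": "move_arm", "arguments": {
  "commands": [
    {"x":0,"y":0,"z":0,"yaw":0.03,"jaw":-1},
    {"x":0,"y":0,"z":0,"yaw":0.06,"jaw":-1},
    {"x":0,"y":0,"z":0,"yaw":0.09,"jaw":-1},
    {"x":0,"y":0,"z":0,"yaw":0.12,"jaw":-1},
    {"x":0,"y":0,"z":0,"yaw":0.12,"jaw":-1},
    {"x":0,"y":0,"z":0,"yaw":0.12,"jaw":-1}
  ]
}}

```text
t: 5.08
ee_pos: [0.4823, -0.2817, 0.0538]
ee_rot: [0.0, 0.521, 0.853, -0.0]
ft_force: [-3.5, 3.5, 8.7]
grip_width: 0.125
```

```bash
python3 -c "
from h import *
s=read_state();r=Q(s['ee_rot']);print(s['ft_force'],s['ft_torque'],'joint',-5.14+90-np.degrees(np.arctan2(r[1,1],r[0,1])))"
```

```text
[-3.54588335  3.54129435  8.66277608] [ 0.78551371  0.94650431 -0.02107573] joint 57.72177701068318
```

Emit:
{"name": "move_arm", "arguments": {
  "commands": [
    {"x":0,"y":0,"z":0,"yaw":0.12,"jaw":0.2},
    {"x":0,"y":0,"z":0,"yaw":0,"jaw":0.2},
    {"x":0,"y":0,"z":0,"yaw":0,"jaw":0.2},
    {"x":0,"y":0,"z":0,"yaw":0,"jaw":0.2},
    {"x":0,"y":0,"z":-0.04,"yaw":0,"jaw":0.2},
    {"x":0,"y":0,"z":-0.09,"yaw":0,"jaw":0.2},
    {"x":0,"y":0,"z":-0.14,"yaw":0,"jaw":0.2},
    {"x":0,"y":0,"z":-0.19,"yaw":0,"jaw":0.2}
  ]
}}

```text
t: 5.75
ee_pos: [0.4818, -0.2813, 0.2061]
ee_rot: [0.0, 0.522, 0.853, 0.0]
ft_force: [0.5, -1.1, 0.1]
grip_width: 0.601
```

```bash
python3 -c "
from h import *
c=grab('wrist','w3');s=c['s'];print(s['ee_pos'],s['ft_force'],s['grip_width'],s['joint_pos'].round(2))
t=grab('top','top1')
print(go(.5,-.285,.22,np.radians(90)))
i=c['img'];cv2.imwrite('pics/w3c.png',i[:300,120:520,::-1])"; python3 fix.py w3
```

```text
[ 0.48181106 -0.28132615  0.20612799] [ 0.45240333 -1.146701    0.14706857] 0.6010054786256822 [-0.76 -0.03 -0.08  1.52  0.    0.34]
[-0.0103, 0.0167, -0.0096, ('yaw', -0.549), ('yaw', 1.0218)]
all>7.5mm 8959 0.0131 ((512.208740234375, -283.1019287109375), (100.13892364501953, 149.19729614257812), 84.7515869140625) 
wing 793 0.077 ((481.7522277832031, -279.8861083984375), (14.571640014648438, 43.26378631591797), 26.402965545654297) 
wing pca 116.1861250310181 [ 0.48087685 -0.27845948  0.07703868]
rim 355 0.0266 ((551.5022583007812, -286.8316955566406), (42.741432189941406, 37.06243133544922), 23.6357479095459) ((551.6634521484375, -286.5917053222656), (36.351070404052734, 44.61279296875), 87.47704315185547)
bench z 0.0008438283022161319
plate z 0.012858893187883635
```

View pics/w3c.png

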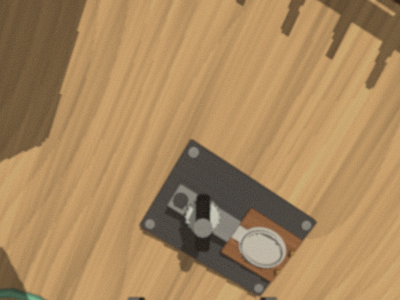

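The wing now lies at 116.2°, so the joint is at about 1.02 rad, and it stayed there after release: the clamp has clicked over. Next is the stone.

```bash
python3 -c "
from h import *
print(go(.5896,.2674,.23,np.radians(46.8)))"
```

```text
[0.5534, 0.4309, -0.0264, ('yaw', -0.172), ('yaw', 1.3988)]
```

Emit:
{"name": "move_arm", "arguments": {
  "commands": [
    {"x":0.02,"y":0.02,"z":-0.026,"yaw":0,"jaw":0.2},
    {"x":0.5534,"y":0.431,"z":-0.026,"yaw":-0.172,"jaw":0.2},
    {"x":0.5534,"y":0.431,"z":-0.026,"yaw":-0.172,"jaw":0.2},
    {"x":0.5534,"y":0.431,"z":-0.026,"yaw":-0.172,"jaw":0.2},
    {"x":0.5534,"y":0.431,"z":-0.026,"yaw":-0.172,"jaw":0.2},
    {"x":0.5534,"y":0.431,"z":-0.026,"yaw":-0.172,"jaw":0.2},
    {"x":0.5534,"y":0.431,"z":-0.026,"yaw":-0.172,"jaw":0.2},
    {"x":0.5534,"y":0.431,"z":-0.026,"yaw":-0.172,"jaw":0.2}
  ]
}}

```text
t: 6.52
ee_pos: [0.542, 0.0288, 0.2252]
ee_rot: [0.0, 0.368, 0.93, 0.0]
ft_force: [0.6, -1.4, 0.6]
grip_width: 0.599
```

```bash
python3 -c "
from h import *
print(go(.5896,.2674,.21,np.radians(46.8)))"
```

```text
[0.1608, 0.2581, 0.019, ('yaw', -0.0001), ('yaw', 1.5707)]
```

Emit:
{"name": "move_arm", "arguments": {
  "commands": [
    {"x":0.161,"y":0.258,"z":0,"yaw":0,"jaw":0.2},
    {"x":0.161,"y":0.258,"z":0,"yaw":0,"jaw":0.2},
    {"x":0.161,"y":0.258,"z":0,"yaw":0,"jaw":0.2},
    {"x":0.161,"y":0.258,"z":0,"yaw":0,"jaw":0.2},
    {"x":0.161,"y":0.258,"z":0,"yaw":0,"jaw":0.2},
    {"x":0.161,"y":0.258,"z":0.019,"yaw":0,"jaw":0.2},
    {"x":0.161,"y":0.258,"z":0.019,"yaw":0,"jaw":0.2},
    {"x":0.161,"y":0.258,"z":0.019,"yaw":0,"jaw":0.2}
  ]
}}

```text
t: 7.18
ee_pos: [0.5882, 0.267, 0.208]
ee_rot: [-0.001, 0.367, 0.93, -0.001]
ft_force: [-0.9, -1.1, -0.6]
grip_width: 0.597
```

```bash
python3 -c "
from meas import *
c=grab('wrist','w4');sticktop(c,.5896,.2674);M=stone(c,.589,.268,.008)
print(c['s']['ee_pos']);print(go(.5896,.2674,.051,np.radians(46.8)))"
```

```text
top n 294 [0.5896 0.2682 0.0915] ((589.70068359375, 267.6301574707031), (11.710862159729004, 15.560629844665527), 47.42942428588867)
stone n 451 ((724.623046875, 141.44276428222656), (339.0810852050781, 405.33416748046875), 47.16621780395508) ((957.7906494140625, -85.62261962890625), (342.2174072265625, 1053.8408203125), 44.838260650634766) zmed 0.29544124783658454
[0.58823723 0.26704447 0.20804762]
[0.0005, 0.0026, 0.1976, ('yaw', 0.0009), ('yaw', -1.5699)]
```

Emit:
{"name": "move_arm", "arguments": {
  "commands": [
    {"x":0.0005,"y":0.0028,"z":0.04,"yaw":-0.0017,"jaw":0.1},
    {"x":0.0005,"y":0.0028,"z":0.08,"yaw":-0.0017,"jaw":0.1},
    {"x":0.0005,"y":0.0028,"z":0.115,"yaw":-0.0017,"jaw":0.1},
    {"x":0.0005,"y":0.0028,"z":0.145,"yaw":-0.0017,"jaw":0.1},
    {"x":0.0005,"y":0.0028,"z":0.17,"yaw":-0.0017,"jaw":0.1},
    {"x":0.0005,"y":0.0028,"z":0.19,"yaw":-0.0017,"jaw":0.1},
    {"x":0.0005,"y":0.0028,"z":0.1965,"yaw":-0.0017,"jaw":0.1},
    {"x":0.0005,"y":0.0028,"z":0.1965,"yaw":-0.0017,"jaw":0.1}
  ]
}}

```text
t: 7.9
ee_pos: [0.5897, 0.2659, 0.0518]
ee_rot: [-0.001, 0.367, 0.93, -0.001]
ft_force: [-0.3, -0.2, -0.2]
grip_width: 0.549
```

Emit:
{"name": "move_arm", "arguments": {
  "commands": [
    {"x":0,"y":0,"z":0,"yaw":0,"jaw":0.1},
    {"x":0,"y":0,"z":0,"yaw":0,"jaw":0.1}
  ]
}}

```text
t: 8.07
ee_pos: [0.5915, 0.2671, 0.0546]
ee_rot: [0.001, 0.366, 0.93, 0.001]
ft_force: [0.5, 0.0, 1.1]
grip_width: 0.55
```

```bash
python3 -c "
from h import *
s=read_state();r=Q(s['ee_rot']);print(s['ee_pos'],np.degrees(np.arctan2(r[1,1],r[0,1])),r[:,2],s['ft_force'])
print(go(.5897,.2676,.051,np.radians(47.1)))"
```

```text
[0.5914825  0.26711186 0.05457641] 47.01865936940178 [ 2.56658553e-03  6.09508795e-04 -9.99996521e-01] [0.50805008 0.03504983 1.05524179]
[0.0021, -0.0011, 0.0045, ('yaw', -0.0007), ('yaw', 1.5701)]
```

Emit:
{"name": "move_arm", "arguments": {
  "commands": [
    {"x":0.0021,"y":-0.0005,"z":0.0045,"yaw":0,"jaw":0.1},
    {"x":0.0021,"y":-0.0005,"z":0.0045,"yaw":0,"jaw":0.1},
    {"x":0.0021,"y":-0.0005,"z":0.0045,"yaw":0,"jaw":0.1},
    {"x":0.0021,"y":-0.0005,"z":0.0045,"yaw":0,"jaw":0.1}
  ]
}}

```text
t: 8.4
ee_pos: [0.5889, 0.2683, 0.0493]
ee_rot: [0.0, 0.366, 0.931, 0.0]
ft_force: [0.6, 0.1, 0.8]
grip_width: 0.555
```

```bash
python3 -c "
from h import *
s=read_state();r=Q(s['ee_rot']);print(s['ee_pos'],np.degrees(np.arctan2(r[1,1],r[0,1])),r[:,2],s['ft_force'])
print(go(.5897,.2676,.051,np.radians(47.1)))"
```

```text
[0.58887171 0.2683302  0.04926633] 47.069742601577104 [ 3.49599380e-04  1.53710400e-04 -9.99999927e-01] [0.63418842 0.07034778 0.79783815]
[-0.0014, 0.0, -0.0022, ('yaw', -0.0003), ('yaw', 1.5705)]
```

Emit:
{"name": "move_arm", "arguments": {
  "commands": [
    {"x":-0.0007,"y":0,"z":-0.001,"yaw":0,"jaw":0.1},
    {"x":-0.0014,"y":0,"z":-0.001,"yaw":0,"jaw":0.1},
    {"x":-0.0014,"y":0,"z":-0.001,"yaw":0,"jaw":0.1},
    {"x":-0.0014,"y":0,"z":-0.001,"yaw":0,"jaw":0.1},
    {"x":-0.0014,"y":0,"z":-0.001,"yaw":0,"jaw":0.1},
    {"x":-0.0014,"y":0,"z":-0.001,"yaw":0,"jaw":0.1}
  ]
}}

```text
t: 8.9
ee_pos: [0.5896, 0.2674, 0.0497]
ee_rot: [-0.0, 0.366, 0.931, 0.0]
ft_force: [-0.6, 0.4, -0.4]
grip_width: 0.543
```

```bash
python3 -c "
from h import *
s=read_state();r=Q(s['ee_rot']);print(s['ee_pos'],np.degrees(np.arctan2(r[1,1],r[0,1])),r[:,2],s['ft_force'])
print(go(.5897,.2676,.051,np.radians(47.1)))"
```

```text
[0.58961984 0.26743648 0.04974332] 47.06148515705668 [-1.37723023e-05  9.09547432e-05 -9.99999996e-01] [-0.59440903  0.38026847 -0.37022163]
[0.0001, 0.0002, -0.0016, ('yaw', -0.0003), ('yaw', 1.5705)]
```

Aligned; close.

Emit:
{"name": "move_arm", "arguments": {
  "commands": [
    {"x":0,"y":0,"z":0,"yaw":0,"jaw":-0.2},
    {"x":0,"y":0,"z":0,"yaw":0,"jaw":-0.5},
    {"x":0,"y":0,"z":0,"yaw":0,"jaw":-0.7},
    {"x":0,"y":0,"z":0,"yaw":0,"jaw":-1},
    {"x":0,"y":0,"z":0,"yaw":0,"jaw":-1},
    {"x":0,"y":0,"z":0,"yaw":0,"jaw":-1},
    {"x":0,"y":0,"z":0,"yaw":0,"jaw":-1}
  ]
}}

```text
t: 9.48
ee_pos: [0.5897, 0.2675, 0.0498]
ee_rot: [0.0, 0.366, 0.931, 0.0]
ft_force: [-0.4, 0.1, 0.9]
grip_width: 0.129
```

Emit:
{"name": "move_arm", "arguments": {
  "commands": [
    {"x":0,"y":0,"z":-0.005,"yaw":0,"jaw":-1},
    {"x":0,"y":0,"z":-0.015,"yaw":0,"jaw":-1},
    {"x":0,"y":0,"z":-0.04,"yaw":0,"jaw":-1},
    {"x":0,"y":0,"z":-0.08,"yaw":0,"jaw":-1},
    {"x":0,"y":0,"z":-0.12,"yaw":0,"jaw":-1},
    {"x":0,"y":0,"z":-0.16,"yaw":0,"jaw":-1},
    {"x":0,"y":0,"z":-0.2,"yaw":0,"jaw":-1},
    {"x":0,"y":0,"z":-0.24,"yaw":0,"jaw":-1}
  ]
}}

```text
t: 10.15
ee_pos: [0.5893, 0.2674, 0.2443]
ee_rot: [0.0, 0.366, 0.931, 0.0]
ft_force: [-0.0, -0.2, 0.1]
grip_width: 0.132
```

```bash
python3 -c "
from h import *
print(go(.5896,.2674,.255,np.radians(84.8)))"
```

```text
[-0.0002, 0.0002, -0.0133, ('yaw', -0.3293), ('yaw', 1.2415)]
```

```bash
python3 -c "
from h import *
print(go(.5518,-.2867,.26,np.radians(84.8)))"
```

```text
[-0.4375, -0.539, -0.0198, ('yaw', -0.3293), ('yaw', 1.2415)]
```

Emit:
{"name": "move_arm", "arguments": {
  "commands": [
    {"x":-0.02,"y":-0.025,"z":-0.02,"yaw":-0.04,"jaw":-1},
    {"x":-0.05,"y":-0.062,"z":-0.02,"yaw":-0.08,"jaw":-1},
    {"x":-0.08,"y":-0.099,"z":-0.02,"yaw":-0.12,"jaw":-1},
    {"x":-0.11,"y":-0.136,"z":-0.02,"yaw":-0.16,"jaw":-1},
    {"x":-0.14,"y":-0.173,"z":-0.02,"yaw":-0.2,"jaw":-1},
    {"x":-0.17,"y":-0.21,"z":-0.02,"yaw":-0.24,"jaw":-1},
    {"x":-0.2,"y":-0.247,"z":-0.02,"yaw":-0.28,"jaw":-1},
    {"x":-0.22,"y":-0.271,"z":-0.02,"yaw":-0.329,"jaw":-1}
  ]
}}

```text
t: 10.82
ee_pos: [0.5703, -0.0142, 0.2587]
ee_rot: [0.0, 0.045, 0.999, -0.0]
ft_force: [0.2, 0.7, -0.6]
grip_width: 0.13
```

```bash
python3 -c "
from h import *
print(go(.5518,-.2867,.26,np.radians(84.8)))"
```

```text
[-0.0073, -0.3413, -0.0013, ('yaw', 0.0008), ('yaw', -1.57)]
```

Emit:
{"name": "move_arm", "arguments": {
  "commands": [
    {"x":-0.007,"y":-0.04,"z":0,"yaw":0.001,"jaw":-1},
    {"x":-0.007,"y":-0.085,"z":0,"yaw":0.001,"jaw":-1},
    {"x":-0.007,"y":-0.13,"z":0,"yaw":0.001,"jaw":-1},
    {"x":-0.007,"y":-0.175,"z":0,"yaw":0.001,"jaw":-1},
    {"x":-0.007,"y":-0.22,"z":0,"yaw":0.001,"jaw":-1},
    {"x":-0.007,"y":-0.265,"z":0,"yaw":0.001,"jaw":-1},
    {"x":-0.007,"y":-0.31,"z":0,"yaw":0.001,"jaw":-1},
    {"x":-0.007,"y":-0.341,"z":0,"yaw":0.001,"jaw":-1}
  ]
}}

```text
t: 11.48
ee_pos: [0.5507, -0.2864, 0.2584]
ee_rot: [0.0, 0.047, 0.999, -0.0]
ft_force: [1.0, -0.1, 1.3]
grip_width: 0.131
```

Emit:
{"name": "move_arm", "arguments": {
  "commands": [
    {"x":0,"y":0,"z":0.03,"yaw":0,"jaw":-1},
    {"x":0,"y":0,"z":0.06,"yaw":0,"jaw":-1},
    {"x":0,"y":0,"z":0.09,"yaw":0,"jaw":-1},
    {"x":0,"y":0,"z":0.12,"yaw":0,"jaw":-1},
    {"x":0,"y":0,"z":0.14,"yaw":0,"jaw":-1},
    {"x":0,"y":0,"z":0.15,"yaw":0,"jaw":-1},
    {"x":0,"y":0,"z":0.15,"yaw":0,"jaw":-1},
    {"x":0,"y":0,"z":0.15,"yaw":0,"jaw":-1}
  ]
}}

```text
t: 12.15
ee_pos: [0.5516, -0.2835, 0.1387]
ee_rot: [0.0, 0.047, 0.999, -0.0]
ft_force: [-0.1, 0.2, 0.2]
grip_width: 0.131
```

```bash
python3 -c "
from h import *
c=grab('wrist','w5');b=grab('scene','sc5');t=grab('top','top5');print(c['s']['ee_pos'],c['s']['ee_rot'],c['s']['ft_force'])
p=project(b,[.5518,-.2867,.06])[0].astype(int);u,v=p
i=b['img'][v-45:v+45,u-60:u+60,::-1];i=cv2.resize(i,(400,300),interpolation=cv2.INTER_CUBIC);j=cv2.resize(c['img'][150:450,120:520,::-1],(400,300));cv2.imwrite('pics/m5.png',np.hstack([i,j]));print(p)
print(go(.5518,-.2867,.12,np.radians(84.8)))"
```

```text
[ 0.55163672 -0.28345546  0.13874562] [ 2.73239784e-04  4.66600512e-02  9.98910778e-01 -1.53170359e-04] [-0.08932189  0.20955175  0.2281303 ]
[261 175]
[0.0002, -0.0035, 0.0245, ('yaw', -0.0013), ('yaw', 1.5695)]
```

View pics/m5.png

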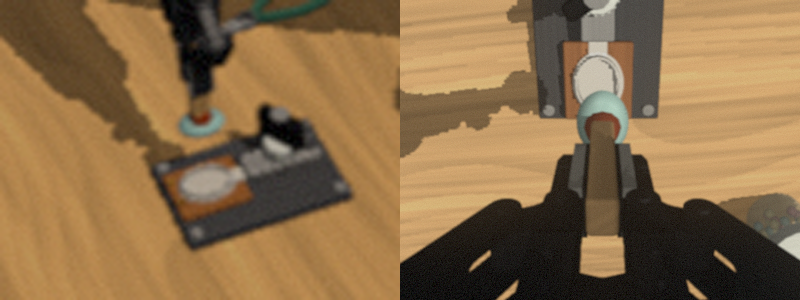

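Left crop (scene view): the stone hangs level over the nest, with the knob turned. Right crop (wrist view): the oval is held and in line with the bezel's long axis. I'll measure how it sits in the hand.

```bash
cat > held.py <<'E'
from h import *
import sys
from scipy.optimize import least_squares
def mask(c,near):
    hsv=cv2.cvtColor(c['img'],cv2.COLOR_RGB2HSV);W=cloud(c)
    M=(hsv[...,0]>70)&(hsv[...,0]<105)&(hsv[...,1]>30)&(hsv[...,2]>60)&(np.linalg.norm(W-near,axis=-1)<.04)
    n,L,S,_=cv2.connectedComponentsWithStats(M.astype(np.uint8));k=1+np.argmax(S[1:,4]);return (L==k).astype(np.uint8),W
def run(w,b):
    s=w['s'];tcp=np.array(s['ee_pos']);zb=tcp[2]-.0448;near=np.r_[tcp[:2],zb+.005];r=Q(s['ee_rot']);th0=np.arctan2(r[1,1],r[0,1])-np.pi/2
    obs=[]
    for c in(w,b):
        M,W=mask(c,near);z=W[M>0][:,2];print('px',M.sum(),'stone z lo/med',np.percentile(z,[3,10,50]).round(4)-zb)
        cn=max(cv2.findContours(M,cv2.RETR_EXTERNAL,cv2.CHAIN_APPROX_NONE)[0],key=len)[:,0].astype(float)
        ctr=project(c,near)[0];top=project(c,near+[0,0,.06])[0];d=(ctr-top)/np.linalg.norm(ctr-top)
        q=(cn-ctr)@d; cn=cn+(cn-ctr)/np.linalg.norm(cn-ctr,axis=1)[:,None]*.5
        obs.append((c,cn[q>1]))
    def f(p,sel):
        e=[]
        for k in sel:
            c,q=obs[k];X=plane(c,q,zb)[:,:2]-near[:2]-p[:2];t=th0+p[2];R2=np.array([[np.cos(t),np.sin(t)],[-np.sin(t),np.cos(t)]]);X=X@R2.T
            e.append(( np.hypot(X[:,0]/.020,X[:,1]/.015)-1)*17)
        return np.concatenate(e)
    for sel in([0],[1],[0,1]):
        o=least_squares(f,[0,0,0],args=(sel,),x_scale=[.001,.001,.02],loss='soft_l1');print(sel,'off mm',(o.x[:2]*1000).round(2),'dth deg',np.degrees(o.x[2]).round(2),'rms mm',np.sqrt((f(o.x,sel)**2).mean()).round(2))
    print('tcp',tcp,'yaw of stone x from grip',np.degrees(th0),'zb',zb)
if __name__=='__main__': run(load(sys.argv[1]),load(sys.argv[2]))
E
python3 held.py w5 sc5
```

```text
px 806 stone z lo/med [0.00495438 0.00585438 0.00805438]
px 27 stone z lo/med [0.00455438 0.00505438 0.00785438]
[0] off mm [ 4.7  -0.04] dth deg -1.41 rms mm 3.57
[1] off mm [-4.42 -7.75] dth deg 21.61 rms mm 1.92
[0, 1] off mm [ 4.42 -1.27] dth deg -11.29 rms mm 4.34
tcp [ 0.55163672 -0.28345546  0.13874562] yaw of stone x from grip -5.348794834516635 zb 0.09394561964288209
```

The fits aren't consistent at this height (few pixels, and the wax hides part of the stone), so I'll go lower, correct y and check with an overlay.

Emit:
{"name": "move_arm", "arguments": {
  "commands": [
    {"x":0,"y":-0.0035,"z":0,"yaw":-0.001,"jaw":-1},
    {"x":0,"y":-0.0035,"z":0.015,"yaw":-0.001,"jaw":-1},
    {"x":0,"y":-0.0035,"z":0.03,"yaw":-0.001,"jaw":-1},
    {"x":0,"y":-0.0035,"z":0.042,"yaw":-0.001,"jaw":-1},
    {"x":0,"y":-0.0035,"z":0.05,"yaw":-0.001,"jaw":-1},
    {"x":0,"y":-0.0035,"z":0.055,"yaw":-0.001,"jaw":-1},
    {"x":0,"y":-0.0035,"z":0.058,"yaw":-0.001,"jaw":-1},
    {"x":0,"y":-0.0035,"z":0.058,"yaw":-0.001,"jaw":-1}
  ]
}}

```text
t: 12.97
ee_pos: [0.551, -0.2859, 0.0906]
ee_rot: [-0.0, 0.046, 0.999, 0.0]
ft_force: [-0.7, 0.3, -0.4]
grip_width: 0.135
```

Emit:
{"name": "move_arm", "arguments": {
  "commands": [
    {"x":0,"y":0,"z":0,"yaw":0,"jaw":-1},
    {"x":0,"y":0,"z":0,"yaw":0,"jaw":-1},
    {"x":0,"y":0,"z":0,"yaw":0,"jaw":-1},
    {"x":0,"y":0,"z":0,"yaw":0,"jaw":-1},
    {"x":0,"y":0,"z":0,"yaw":0,"jaw":-1}
  ]
}}

```text
t: 13.38
ee_pos: [0.5514, -0.2862, 0.0916]
ee_rot: [0.0, 0.046, 0.999, -0.0]
ft_force: [0.6, 0.1, -0.7]
grip_width: 0.133
```

```bash
cat > ov.py <<'E'
from h import *
import sys
w=grab('wrist','w'+sys.argv[1]);b=grab('scene','sc'+sys.argv[1]);s=w['s'];tcp=np.array(s['ee_pos']);r=Q(s['ee_rot']);print(tcp,np.degrees(np.arctan2(r[1,1],r[0,1])),r[:,2],s['ft_force'])
print(go(.5518,-.2867,.0778,np.radians(84.8)))
th=np.arctan2(r[1,1],r[0,1])-np.pi/2
def ell(x,y,z,a,b,t):
    p=np.linspace(0,2*np.pi,90);return np.c_[x+a*np.cos(p)*np.cos(t)-b*np.sin(p)*np.sin(t),y+a*np.cos(p)*np.sin(t)+b*np.sin(p)*np.cos(t),0*p+z]
out=[]
for c,W,H in((w,160,120),(b,80,60)):
    q=project(c,np.r_[tcp[:2],tcp[2]-.04])[0].astype(int);u0,v0=q[0]-W//2,q[1]-H//2
    k=800/2/W;i=cv2.resize(c['img'][v0:v0+H,u0:u0+W,::-1],None,fx=k,fy=k,interpolation=cv2.INTER_CUBIC);j=i.copy()
    for P,col in((ell(*tcp[:2],tcp[2]-.0448,.02,.015,th),(0,0,255)),(ell(.5518,-.2867,.027,.0225,.0175,np.radians(-5.2)),(0,255,255))):
        cv2.polylines(j,[np.int32((project(c,P)+.5-[u0,v0])*k)],True,col,1)
    out.append(np.vstack([i,j]))
cv2.imwrite(f'pics/o{sys.argv[1]}.png',np.hstack(out))
E
python3 ov.py 6
```

```text
[ 0.55135386 -0.2862051   0.09162669] 84.7659205187894 [ 4.01818648e-04 -1.88495177e-04 -9.99999902e-01] [ 0.6026444   0.0519181  -0.67402274]
[-0.0007, -0.0006, 0.0172, ('yaw', -0.0003), ('yaw', 1.5705)]
```

View pics/o6.png

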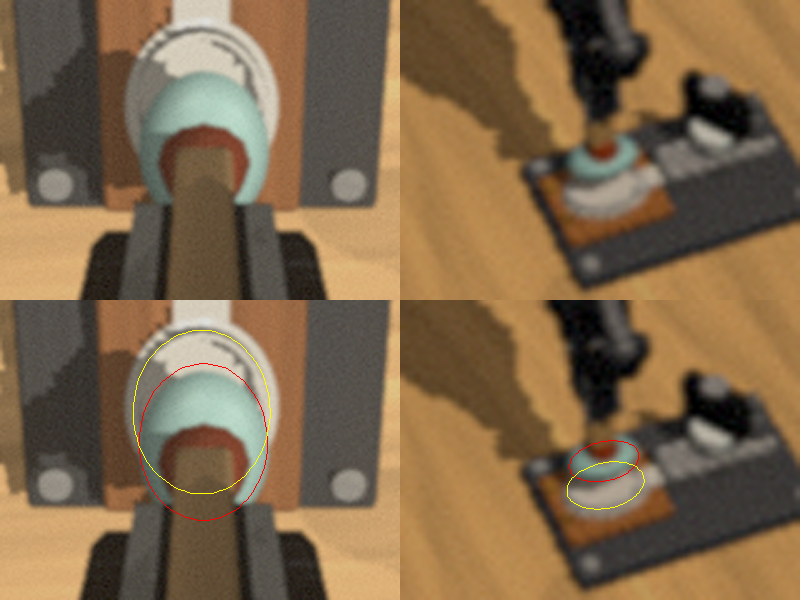

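The overlay at TCP z 0.0916 shows matching widths and heading. But in the wrist view the stone's front edge lies about 4 px inside the expected outline, so it is either about 2.5 mm farther along +x, or higher, or tilted. I'll quantify it.

```bash
cat > sup.py <<'E'
from h import *
import sys
from scipy.optimize import least_squares
def model(w,g=0.):
    s=w['s'];r=Q(s['ee_rot']);p,q=np.meshgrid(np.linspace(0,2*np.pi,120),np.linspace(0,np.pi/2,15))
    X=np.stack([.02*np.cos(p)*np.cos(q),.015*np.sin(p)*np.cos(q),g+(.0105-g)*np.sin(q)],-1).reshape(-1,3)
    X=np.r_[X,X[:120]*[1,1,0]]
    T=np.c_[r[:,1]*0,r[:,1],[0,0,1]];T[:,0]=np.cross(T[:,1],T[:,2]);return X,T,np.array(s['ee_pos'])-[0,0,.0448]
def go2(n):
    w=load('w'+n);b=load('sc'+n);X,T,o=model(w)
    data=[]
    for c,a in((w,np.radians(np.arange(-140,-39,10))),(b,np.radians(np.arange(0,181,15)))):
        hsv=cv2.cvtColor(c['img'],cv2.COLOR_RGB2HSV);W=cloud(c);up=cv2.resize(c['img'],None,fx=4,fy=4,interpolation=cv2.INTER_CUBIC).astype(float)
        m=(up[...,1]-up[...,0]>4)   # green over red: only the stone
        ctr=project(c,o)[0];yy,xx=np.mgrid[:1920,:2560];rad=50 if c is w else 14
        m&=np.hypot(xx/4-ctr[0],yy/4-ctr[1])<rad
        nn,L,S,_=cv2.connectedComponentsWithStats(m.astype(np.uint8));m=L==1+np.argmax(S[1:,4])
        v,u=np.nonzero(m);q=(np.c_[u,v]+.5)/4-.5;D=np.c_[np.cos(a),np.sin(a)];data.append((c,D,(q@D.T).max(0),m.sum()/16))
        z=W[...,2];mm=cv2.resize(m.astype(np.uint8),(640,480),interpolation=cv2.INTER_AREA)>0;print('n',m.sum()/16,'z-zb pct',(np.nanpercentile(z[mm],[2,10,50,90])-o[2]).round(4))
    def f(p,sel=(0,1),g=0):
        Xm,_,_=model(w,g);e=[]
        for k in sel:
            c,D,h,_=data[k];rr=R.from_euler('y',p[4]).as_matrix();Y=(Xm-[0,0,.0638])@rr.T+[0,0,.0638];t=R.from_euler('z',p[3]).as_matrix();P=project(c,(Y@t.T)@T.T+o+p[:3]);e.append((h-(P@D.T).max(0)))
        return np.concatenate(e)
    print('wrist px',f(np.zeros(5),(0,)).round(1));print('scene px',f(np.zeros(5),(1,)).round(1))
    for g in(0,.003):
      for nm,act in(('xy yaw',[0,1,3]),('xyz yaw',[0,1,2,3]),('xyzyaw tilt',[0,1,2,3,4])):
        def F(a):
            p=np.zeros(5);p[act]=a;return f(p,(0,1),g)
        r=least_squares(F,np.zeros(len(act)),diff_step=1e-4,x_scale=[.001,.001,.001,.02,.02][:len(act)]);print(g,nm,[round(float(x)*(1000 if k<3 else 57.3),2) for x,k in zip(r.x,act)],'rms px',np.sqrt((r.fun**2).mean()).round(2))
if __name__=='__main__':go2(sys.argv[1])
E
python3 sup.py 6
```

```text
n 1317.9375 z-zb pct [0.0035 0.005  0.0079 0.0098]
n 61.5 z-zb pct [-0.0317  0.0013  0.0064  0.0101]
wrist px [-1.9 -2.  -2.5 -2.9 -2.9 -3.1 -2.8 -2.6 -2.3 -1.6 -1. ]
scene px [-0.4 -0.7 -1.  -0.9 -0.7 -0.4 -0.3 -0.2 -0.1 -0.2  0.4  0.8  1.1]
0 xy yaw [1.37, -1.6, -13.7] rms px 0.29
0 xyz yaw [1.14, -0.59, 1.4, -5.46] rms px 0.27
0 xyzyaw tilt [4.53, -2.0, 0.81, -9.59, 3.47] rms px 0.26
0.003 xy yaw [1.36, -1.6, -13.7] rms px 0.29
0.003 xyz yaw [1.17, -0.88, 1.15, -7.86] rms px 0.27
0.003 xyzyaw tilt [5.22, -2.19, 0.76, -9.6, 4.21] rms px 0.25
```

```bash
cat > stick.py <<'E'
from h import *
import sys
for n in sys.argv[1:]:
    c=load('w'+n);s=c['s'];r=Q(s['ee_rot']);W=cloud(c);T=(W-s['ee_pos'])@r   # tool coords
    hsv=cv2.cvtColor(c['img'],cv2.COLOR_RGB2HSV)
    m=(abs(T[...,1])<.0045)&(abs(T[...,0]-.008)<.008)&(T[...,2]>-.012)&(T[...,2]<.027)
    P=T[m]
    for lo in np.arange(-.012,.026,.006):
        k=(P[:,2]>=lo)&(P[:,2]<lo+.006)
        if k.sum()>3: print(n,round(lo*1e3),k.sum(),'x face mm',(np.median(P[k,0])*1e3).round(2))
    k=np.polyfit(P[:,2],P[:,0],1);res=abs(P[:,0]-np.polyval(k,P[:,2]));P2=P[res<.0012];k=np.polyfit(P2[:,2],P2[:,0],1)
    print(n,len(P2),'tilt deg',np.degrees(np.arctan(k[0])).round(2),'face at TCP',k[1]*1e3,'at stone back',np.polyval(k,.0448)*1e3)
    g=T[(abs(T[...,0])<.025)&(abs(T[...,1])<.02)&(T[...,2]>.033)&(T[...,2]<.047)&(hsv[...,0]>70)&(hsv[...,0]<105)]
    # dome fit: half ellipsoid, free centre (x,y,z) and tilt about y
    from scipy.optimize import least_squares
    def f(p):
        a=R.from_euler('y',p[3]).as_matrix();X=(g-[p[0],p[1],p[2]])@a
        return (np.linalg.norm(X/[.02,.015,.0105],axis=1)-1)*12
    o=least_squares(f,[0,0,.0448,0],x_scale=[1e-3,1e-3,1e-3,.03],loss='soft_l1',f_scale=.5);print('dome',len(g),(o.x[:3]*1e3).round(2),np.degrees(o.x[3]).round(2),np.sqrt((f(o.x)**2).mean()).round(2))
E
python3 stick.py 5 6
```

```text
5 -12 149 x face mm 7.53
5 -6 128 x face mm 7.55
5 0 109 x face mm 7.51
5 6 108 x face mm 7.52
5 12 99 x face mm 7.58
5 18 83 x face mm 7.56
5 24 34 x face mm 7.54
5 710 tilt deg 0.08 face at TCP 7.5166706145918365 at stone back 7.5799625986189145
dome 854 [-6.100e-01 -4.000e-02  4.298e+01] 0.9 0.49
6 -12 141 x face mm 7.56
6 -6 132 x face mm 7.61
6 0 109 x face mm 7.58
6 6 110 x face mm 7.56
6 12 90 x face mm 7.47
6 18 86 x face mm 7.5
6 24 37 x face mm 7.52
6 705 tilt deg -0.08 face at TCP 7.556251552574656 at stone back 7.496409943877744
dome 967 [-0.64 -0.11 42.91] 0.76 0.5
```

The stick is upright to 0.1° and sits 0.5 mm toward +x in the hand. The dome fit agrees (0.6 mm, with tilt inside its noise). The back is 43.8 to 44.8 mm beyond the TCP, so I'll set TCP to (0.5513, -0.2867, 0.0776).

Emit:
{"name": "move_arm", "arguments": {
  "commands": [
    {"x":0,"y":-0.0006,"z":0.003,"yaw":0,"jaw":-1},
    {"x":0,"y":-0.0006,"z":0.006,"yaw":0,"jaw":-1},
    {"x":0,"y":-0.0006,"z":0.009,"yaw":0,"jaw":-1},
    {"x":0,"y":-0.0006,"z":0.012,"yaw":0,"jaw":-1},
    {"x":0,"y":-0.0006,"z":0.014,"yaw":0,"jaw":-1},
    {"x":0,"y":-0.0006,"z":0.0155,"yaw":0,"jaw":-1},
    {"x":0,"y":-0.0006,"z":0.0155,"yaw":0,"jaw":-1},
    {"x":0,"y":-0.0006,"z":0.0155,"yaw":0,"jaw":-1}
  ]
}}

```text
t: 14.15
ee_pos: [0.5511, -0.2866, 0.0789]
ee_rot: [-0.0, 0.046, 0.999, 0.0]
ft_force: [-0.5, -0.1, -0.9]
grip_width: 0.132
```

Emit:
{"name": "move_arm", "arguments": {
  "commands": [
    {"x":0,"y":0,"z":0,"yaw":0,"jaw":-1},
    {"x":0,"y":0,"z":0,"yaw":0,"jaw":-1},
    {"x":0,"y":0,"z":0,"yaw":0,"jaw":-1},
    {"x":0,"y":0,"z":0,"yaw":0,"jaw":-1},
    {"x":0,"y":0,"z":0,"yaw":0,"jaw":-1},
    {"x":0,"y":0,"z":0,"yaw":0,"jaw":-1},
    {"x":0,"y":0,"z":0,"yaw":0,"jaw":-1},
    {"x":0,"y":0,"z":0,"yaw":0,"jaw":-1}
  ]
}}

```text
t: 14.82
ee_pos: [0.5512, -0.2866, 0.079]
ee_rot: [0.0, 0.046, 0.999, 0.0]
ft_force: [-0.0, -0.1, -0.7]
grip_width: 0.13
```

```bash
python3 -c "
from h import *
s=read_state();r=Q(s['ee_rot']);print(s['ee_pos'],np.degrees(np.arctan2(r[1,1],r[0,1])),s['dq'].round(3),s['ft_force'])
print(go(.5513,-.2867,.0776,np.radians(84.8)))"
```

```text
[ 0.55115781 -0.28658234  0.07895208] 84.7640731084377 [ 0.001  0.001 -0.001  0.    -0.001  0.   ] [-0.01378558 -0.11427621 -0.73113931]
[-0.0002, -0.0001, 0.0017, ('yaw', -0.0003), ('yaw', 1.5705)]
```

Last 1.3 mm down, then a final check.

Emit:
{"name": "move_arm", "arguments": {
  "commands": [
    {"x":-0.0002,"y":0,"z":0.0008,"yaw":0,"jaw":-1},
    {"x":-0.0002,"y":0,"z":0.0016,"yaw":0,"jaw":-1},
    {"x":-0.0002,"y":0,"z":0.0016,"yaw":0,"jaw":-1},
    {"x":-0.0002,"y":0,"z":0.0016,"yaw":0,"jaw":-1},
    {"x":-0.0002,"y":0,"z":0.0016,"yaw":0,"jaw":-1},
    {"x":-0.0002,"y":0,"z":0.0016,"yaw":0,"jaw":-1},
    {"x":-0.0002,"y":0,"z":0.0016,"yaw":0,"jaw":-1},
    {"x":-0.0002,"y":0,"z":0.0016,"yaw":0,"jaw":-1}
  ]
}}

```text
t: 15.48
ee_pos: [0.5513, -0.2866, 0.0777]
ee_rot: [0.0, 0.046, 0.999, 0.0]
ft_force: [0.4, -1.3, -0.2]
grip_width: 0.13
```

```bash
python3 ov.py 7; python3 stick.py 7 | tail -2
python3 - <<'E'
from h import *
# knob wing in this view, and did bystanders move (top view, away from the arm)?
c=load('w7');W=cloud(c);P=W[(np.hypot(W[...,0]-.4821,W[...,1]+.2803)<.03)&(W[...,2]>.068)&(W[...,2]<.085)]
if len(P)>20:
    d=P[:,:2]-P[:,:2].mean(0);w,v=np.linalg.eigh(d.T@d);print('wing',len(P),np.degrees(np.arctan2(v[1,1],v[0,1])))
a=load('top0');t=grab('top','top7');d=abs(a['img'].astype(int)-t['img']).max(-1)
for n,(x0,y0,x1,y1) in dict(tray=(185,220,250,285),copper=(135,195,175,230),wire=(120,288,158,320),pliers=(505,268,535,328),pusher=(265,140,295,205),jar=(368,152,398,182)).items(): print(n,(d[y0:y1,x0:x1]>50).sum())
E
```

```text
[ 0.55133352 -0.28662076  0.07767109] 84.7655288852689 [ 6.89272786e-05  5.19788044e-05 -9.99999996e-01] [ 0.37837505 -1.32149887 -0.19268062]
[-0.0006, -0.0001, -0.0001, ('yaw', -0.0003), ('yaw', 1.5705)]
7 703 tilt deg 0.03 face at TCP 7.511542902803211 at stone back 7.532359273898197
dome 1017 [-0.68 -0.08 42.96] 0.87 0.49
wing 3290 116.409452373158
tray 0
copper 0
wire 0
pliers 618
pusher 0
jar 0
```

View pics/o7.png

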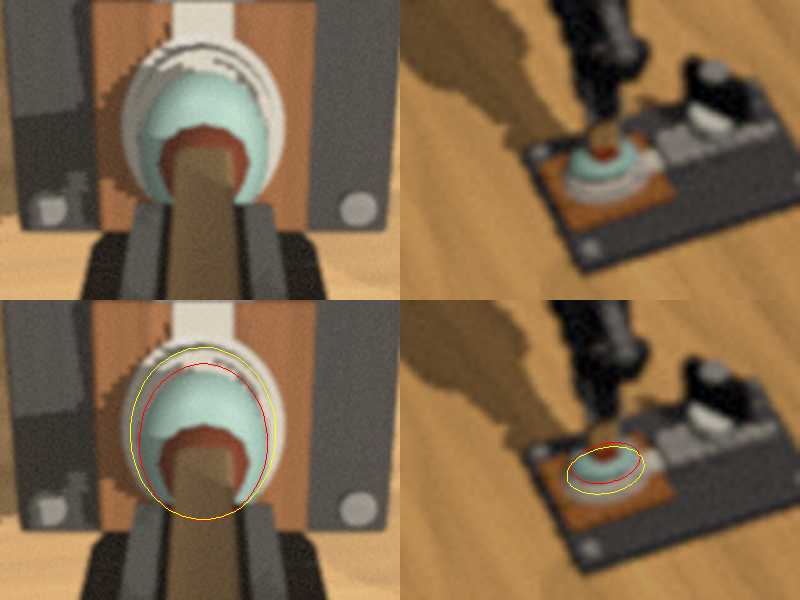

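The wrist view shows the stone centred across the bezel and parallel to it. The -x edge is still about 4 px short of the modelled ellipse. I'll check whether that is the stone's shape or an offset, using the tray views, and whether the pliers' pixel difference is only shadow.

Run:
```python
from h import *
p=np.linspace(0,2*np.pi,360)
def ell(h,a=.02,b=.015):
    t=np.radians(-42.9);X=np.c_[a*np.cos(p),b*np.sin(p)]@np.array([[np.cos(t),np.sin(t)],[-np.sin(t),np.cos(t)]]);return np.c_[X+[.5897,.2676],0*p+h]
for n in('w1','w4'):
    c=load(n);up=cv2.resize(c['img'],None,fx=4,fy=4,interpolation=cv2.INTER_CUBIC).astype(float)
    m=up[...,1]-up[...,0]>4;ctr=project(c,[.5897,.2676,.01])[0];yy,xx=np.mgrid[:1920,:2560];m&=np.hypot(xx/4-ctr[0],yy/4-ctr[1])<28
    _,L,S,_=cv2.connectedComponentsWithStats(m.astype(np.uint8));m=L==1+np.argmax(S[1:,4]);v,u=np.nonzero(m);q=(np.c_[u,v]+.5)/4-.5
    a=np.radians(np.arange(-180,1,20));D=np.c_[np.cos(a),np.sin(a)]
    for h in(.005,.008): print(n,h,((q@D.T).max(0)-(project(c,ell(h))@D.T).max(0)).round(1), 'mm/px',round(float(c['z_map'][int(ctr[1]),int(ctr[0])]/350),4))
a=load('sc0')['img'].astype(int);b=load('sc7')['img'].astype(int)
print('scene pliers diff',(abs(a-b).max(-1)[110:150,258:310]>50).sum())
h=lambda i:(lambda g:(((g[...,0]>65)&(g[...,0]<90)&(g[...,1]>80))))(cv2.cvtColor(i.astype(np.uint8),cv2.COLOR_RGB2HSV))[110:150,258:310]
for i in(a,b): v,u=np.nonzero(h(i));print(len(u),u.mean(),v.mean())
```

```text
w1 0.005 [-0.2 -0.7 -1.  -0.8 -1.3 -1.1 -0.8 -0.2  0.   0.8] mm/px 0.001
w1 0.008 [-0.3 -0.5 -0.6 -0.2 -0.5 -0.4 -0.2  0.3  0.2  0.8] mm/px 0.001
w4 0.005 [-0.1 -0.7 -0.7 -0.8 -0.8 -0.5 -0.2  0.3  0.6  1. ] mm/px 0.0009
w4 0.008 [-0.2 -0.6 -0.4 -0.3 -0.3  0.1  0.3  0.6  0.8  0.9] mm/px 0.0009
scene pliers diff 1635
103 30.388349514563107 18.728155339805824
92 30.33695652173913 18.793478260869566
```

The pliers haven't moved; the difference was the arm's shadow. In the tray the same edge already falls about 0.7 mm short of the model, so most of the gap is shape and segmentation plus the 0.5 mm offset I've corrected for. Handing in.

```bash
python3 -c "
from bench import *
print(sign_off());s=read_state();print(s['t'],s['ee_pos'],s['grip_width'])"
```

```text
the job is handed in; nothing more can be done
None
the job is handed in; nothing more can be done
```

I turned the clamp knob clockwise past its click, then carried the oval stone by its stick over the rack to the bezel. I handed in at about 15.6 s with the stone still held over the bezel.

**Last checks**
- **Knob:** after release the wing stayed at about 1.02 rad, and it was still there in the last picture.
- **Stone:** it is square to the bezel within about 0.1° in heading, and the stick is upright within 0.1°. It is centred to within about 1 mm. Its back is an estimated 6 to 7 mm above the rim, and the wrist force of about 1 N shows no contact.
- **Other things:** the parts of the top view covering the other two stones, both spools, the jar and the pusher had not changed. The loose pliers' area had changed in brightness, but the scene camera shows them in the same place, so I took that for the arm's shadow.

**What disagreed**
- **Edge gap:** in the close wrist view the stone's -x edge lay about 1.7 mm inside the modelled outline. I put about 0.5 mm of that down to the stick's position in the hand, which I corrected. About 0.7 mm was the same shortfall seen in the tray. About 0.5 mm remains, which is within the camera calibration.
- **Tilt and height:** a rough fit to the dome gave a tilt of 0.8 to 0.9° and put the back 1 to 2 mm higher than the grip height implies. I trusted the stick's face for tilt. For height I aimed between the grip value and the dome fit corrected for camera bias.

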